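Push the gear carrier round its guide to the hand-over pad

ROBOT

A 6-joint arm with a two-finger parallel gripper is mounted at the origin on the work surface. World frame = base frame: x ahead of the robot, y to its left, z up, the work surface at z = 0. Lengths are in m, angles in rad, forces in N, time in s.
With the tool pointing down it reaches from about 0.35 to 0.975 m from the base axis. Payload 4.9 kg.
Tool frame: the origin (TCP) lies at the very end of the fingers, on their centre line; the grasp point (between the pads) lies 19 mm behind it; z points along the fingers, y is the direction in which the jaws open and shut (so a half turn about z gives the same grasp; the last joint's range is limited). The gripper opens to 85 mm and grips with 20 to 120 N. Pads are 22 mm wide; open, the fingers measure 114 mm over their backs; the gripper's body (76 mm by 85 mm) begins 54 mm behind the grasp point. The pads swing forward as they close: fully open they stand 13 mm farther back than shut.
Start: joints at [1.035, 0.053, 1.613, -0, 1.476, -0.119], TCP at [0.253, 0.571, 0.197] pointing down, gripper open.
Joint ranges: [-3.01, 3.01], [-1.01, 2.22], [0.06, 2.58], [-1.02, 4.17], [0.09, 2.62], [-3.14, 3.14]. Speed limits (rad/s): [2.57, 2.57, 3.14, 3.14, 3.14, 3.14].

INTERFACE

Orientations are given as a rotation vector (axis times angle).
In Python, from station import ctrl gives the robot as it stands.
- The arm moves only by the tool step_arm, never from a script. Its argument "moves" is a list of rows, each a list of 5 numbers: the opening, from 0 (shut) to 1 (fully open), then the shift along the world's x, y, z in m, then the turn about the world's z in degrees. A call has 1 to 20 rows; each row shifts and turns the pose as measured when the row begins; what a row does not reach is not made up. A row lasts 1/8 s, in which the tool goes at most 62.5 mm and 10.7 degrees, less where a joint would pass 70% of its speed; a pose out of reach is approached as far as the arm can. A call is refused whole if a number of a shift passes 0.0625 or a number of a turn 10.7, either way. A call with a gripper value outside its range is refused whole. The fingers move at their own pace and stop on an object; "newtons" is the grip in N (left out, the last holds). Time passes only in rows, so rows that do not move let the fingers close. It gives the time, the measured TCP pose, the force and the opening at its end, in the units of the state.
- ctrl.get_obs(): the state, without advancing time (a new reading comes with each control period).
- ctrl.get_image(name): name is "side" or "top" or "wrist"; returns a dict with "color" (384x512x3 uint8, red, green, blue), "camera_matrix" (3x3 intrinsics, pixels), "R" (3x3) and "t" (3): a world point X has camera coordinates R X + t; the wrist camera has in their place "T_tool_cam" (4x4, takes a point from camera to tool coordinates, whose origin is the TCP and whose axes are the flange's). Camera axes: x right, y down, z forward; pixel columns grow to the right and rows downward; lengths in m; the calibration is good to about 2 mm. A picture is of the moment at which its call begins: read the wrist's pose just before it. There is no depth.
- ctrl.finish_job(): hands the job in, once; it reports no verdict.
Trained networks look in a picture, given as the dict that the camera call returned (one of the last four; its "shot" number tells which), for a name from the list of things; names that differ only in an ending like _2 or _b are one class to them, and where a whole thing is asked for, a point or a joint stands for the part that bears it (a point fixed in the world has none). Each returns a list of dicts, best first, with "p" (0 to 1); they miss things now and then, are a little off and sometimes report something else, mostly with a low value. They report only what shows in the picture. A call takes as long as a camera call. They do not tell look-alikes from the thing itself.
- ctrl.spot_in(picture, query): "bbox" ([left, top, right, bottom] in pixels, round what is visible of it).
The state is a dict: "t": time; "q": joint angles; "dq": joint speeds; "effort": joint torques, N m; "tool_pos": TCP position; "tool_rot": TCP orientation; "contact_force": force on the tool from outside, world axes, zero at the start; "wrist_torque": the same for the moment, N m; "opening": finger opening in m.
Only numpy, scipy, OpenCV 4.12 (cv2) and the standard library are available. Lean on these libraries where they do the work, as an engineer would, in place of code of your own. Each camera call takes 0.05 s, during which the arm holds its last target.

TASK

Two round black carriers, each with a fresh 3D print on top, wait at the outer ends of the two curved guide channels on the white board. Push the carrier with the orange gear along its own channel, round the corner, until it is fully home on the green pad against the black end stop, then let go. Slide it all the way without lifting or tipping it, and leave the carrier with the blue fan wheel where it stands.

Things in the scene. Friction and masses are not known exactly. Their poses are not given: they have to be found in the camera images.
- gear_carrier_mid (a point): The carrier to push: centre of its puck, half-way up (25 mm above its underside). Loose black puck, 60 mm diameter, 50 mm tall, about 0.16 kg, with an orange gear (50 mm across) fixed on top, 64 mm tall in all. z up; its yaw means nothing. It starts in the entry straight of either channel, centre 200 to 235 mm from the board's middle line.
- fan_carrier_mid (a point): The same point of the other carrier: an equal black puck with a blue five-bladed fan wheel on top. It starts in the other channel and must stay there.
- guide_board: Fixed white board, 310 (x) x 620 (y) x 10 mm, origin at the centre of its underside; x away from the robot, z up. On it two mirrored channels (+y and -y half), 68 mm wide between aluminium walls 6 mm thick, 18 mm high: the carrier stands well above them and can be pushed above the walls. Channel floor 10 mm, wall tops 28 mm above the origin. Smooth, low friction.
- corner_left (a point): Centre point of the +y channel's curve, on the channel floor, at board x 0, y 170 mm. Channel centre line: straight at board x = -100 mm from the open outer end at y 275 in to y 170; quarter circle of radius 100 mm about this point; from board (0, 70) mm straight in +x to the end stop. The -y channel is its mirror image (y negative).
- home_left (a point): Channel floor on the +y channel's green pad, at board x 100, y 70 mm: where the carrier's axis is when fully home against the black end stop (26 mm high, its face 30 mm further in +x). Axes as the board's.
- home_right (a point): The same point of the -y channel, at board x 100, y -70 mm.
There are look-alikes about, which are no part of the job. Leave any yellow look-alike of the part that bears gear_carrier_mid alone.

How it is judged:
On the way:
1. the gear carrier slides through the corner of a channel (x of gear_carrier_mid in the frame of guide_board between -0.095 and -0.02 m and (y of gear_carrier_mid in the frame of guide_board between 0.06 and 0.14 m or y of gear_carrier_mid in the frame of guide_board between -0.14 and -0.06 m)), for 0.02 s.
At the end, for the whole second after the job is handed in: The gear carrier stands upright (within 6 degrees) on the channel floor at the inner end of its channel, its centre within 15 mm of touching the end stop; the fan carrier is within 15 mm of where it started (x of gear_carrier_mid in the frame of guide_board between 0.085 and 0.105 m and (y of gear_carrier_mid in the frame of guide_board between 0.06 and 0.08 m or y of gear_carrier_mid in the frame of guide_board between -0.08 and -0.06 m) and z of gear_carrier_mid in the frame of guide_board below 0.04 m and angle between gear_carrier_mid's own z axis and vertical below 0.1 rad and distance of fan_carrier_mid from where it was at the start of the episode below 0.015 m).
It fails at once if the gear carrier is lifted more than 10 mm off the channel floor (z of gear_carrier_mid in the frame of guide_board above 0.045 m).
It fails at once if the gear carrier is tipped by more than 25 degrees (angle between gear_carrier_mid's own z axis and vertical above 0.436 rad).
It fails at once if the fan carrier is moved more than 15 mm (distance of fan_carrier_mid from where it was at the start of the episode above 0.015 m).
It also fails if it takes over 40 s, if anything falls off the work surface, if the arm or the gripper's body presses on something with over 40 N, if the wrist force passes 120 N, or if a joint passes its speed limit or range.

## Working session

There is one attempt and no reset: what is moved stays moved. The work goes in short steps, Python scripts to look and compute and a tool call to move; the robot and the scene stay as the last step left them, time stands still between calls to the robot, and variables do not carry over. Pictures are saved under pics/ and viewed, and the job is handed in when it is done.

Besides the shell and the picture viewer there is one more tool, called after "Request:" in YAML: its name, and indented under it one key for each argument. step_arm: Moves the arm, as the interface text tells. Its arguments: {"type":"object","properties":{"moves":{"type":"array","items":{"type":"array","items":{"type":"number"}}},"newtons":{"type":"number"}},"required":["moves"]}

```bash
mkdir -p pics; ls; cat > h.py <<'E'
from station import ctrl
import numpy as np, cv2
def snap(n,f):
    p=ctrl.get_image(n); cv2.imwrite('pics/'+f,p['color'][:,:,::-1]); return p
def back(p,uv,z):
    K=p['camera_matrix'];R=np.array(p['R']);t=np.array(p['t'])
    d=R.T@np.linalg.inv(K)@np.array([uv[0],uv[1],1.]); c=-R.T@t
    return c+d*(z-c[2])/d[2]
def proj(p,X):
    c=np.array(p['R'])@np.array(X)+p['t']; u=np.array(p['camera_matrix'])@c; return u[:2]/u[2]
E
python3 - <<'E'
from h import *
for n in ['top','side']:
    p=snap(n,n+'1.png')
    print(n,p['camera_matrix'].tolist(),p['R'].tolist() if hasattr(p['R'],'tolist') else p['R'],p['t'])
    for q in ['gear_carrier_mid','fan_carrier_mid','guide_board']:
        print(q,[(np.round(d['bbox']).tolist(),round(d['p'],2)) for d in ctrl.spot_in(p,q)])
print(ctrl.get_obs())
E
```

```text
pics
top [[439.34574958653576, 0.0, 255.49341454021263], [0.0, 439.34574958653576, 196.30410466981374], [0.0, 0.0, 1.0]] [[0.014678909439524247, -0.9998187750568724, 0.012122155808319483], [-0.9927478343162015, -0.016019631490873338, -0.1191432283740387], [0.11931582911817687, -0.010285351266317648, -0.9928030743662967]] [0.03822753 0.50900691 0.82900815]
gear_carrier_mid [([93.0, 164.0, 128.0, 197.0], 0.94), ([150.0, 282.0, 191.0, 320.0], 0.91), ([164.0, 210.0, 199.0, 244.0], 0.83), ([79.0, 211.0, 119.0, 244.0], 0.61)]
fan_carrier_mid [([399.0, 203.0, 438.0, 236.0], 0.59)]
guide_board [([145.0, 98.0, 457.0, 253.0], 0.88)]
side [[406.85298304355626, 0.0, 251.1158672905911], [0.0, 406.85298304355626, 189.41188964091444], [0.0, 0.0, 1.0]] [[0.9278207449516386, -0.3722036711050802, -0.024760703812443347], [-0.23188560432583777, -0.5234978818392594, -0.8198652536949287], [0.2921946812380871, 0.7664296412102746, -0.5720208679152033]] [-0.42742856  0.16951477  0.8457354 ]
gear_carrier_mid [([220.0, 128.0, 244.0, 155.0], 0.98), ([191.0, 131.0, 212.0, 159.0], 0.91), ([209.0, 153.0, 234.0, 181.0], 0.81), ([158.0, 164.0, 183.0, 193.0], 0.56)]
fan_carrier_mid [([293.0, 263.0, 324.0, 307.0], 0.67)]
guide_board [([199.0, 146.0, 442.0, 342.0], 0.81)]
{'t': 0.4, 'q': array([ 1.03500390e+00,  5.27967103e-02,  1.61313940e+00,  1.69772926e-05,
        1.47600785e+00, -1.18991197e-01]), 'dq': array([ 0.00090145,  0.00036428, -0.00184045, -0.00142797,  0.00082057,
        0.00122206]), 'effort': array([-2.19549083e-04, -3.93055165e+01, -3.69809961e+01, -1.11521563e-04,
        2.50199722e-03, -7.85139207e-06]), 'tool_pos': array([0.25294344, 0.57137991, 0.1970004 ]), 'tool_rot': array([-6.49956808e-01, -3.07349149e+00,  5.13959398e-04]), 'contact_force': array([-0.30444605, -0.19390288, -0.03549192]), 'wrist_torque': array([0.02115777, 0.02778942, 0.01941176]), 'opening': 0.08489653269124078}
```

View pics/top1.png

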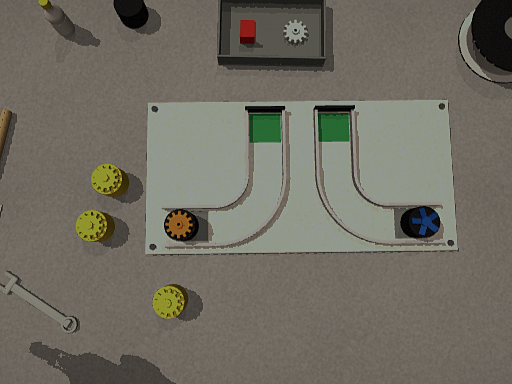

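View pics/side1.png

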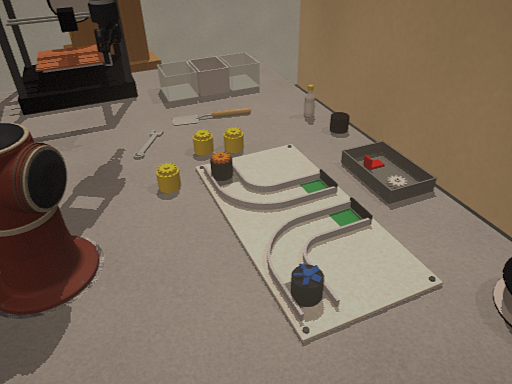

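The top view shows the orange gear carrier at (181,225) in the left (+y) channel and the fan carrier at (421,222). Possible confusions are the yellow gear pucks at (107,180), (92,226) and (169,301), the white gear in the tray at (295,31) and the plain black cylinder at (130,10). I choose the orange one at (181,225). Next I'll take a close crop and fit the board pose.

```bash
python3 - <<'E'
from h import *
from scipy.optimize import least_squares
p=snap('top','top2.png'); im=p['color']
c=cv2.resize(im[90:265,140:300][:,:,::-1],None,fx=3.4,fy=3.4,interpolation=cv2.INTER_CUBIC); cv2.imwrite('pics/crop.png',c)
hsv=cv2.cvtColor(im,cv2.COLOR_RGB2HSV)
# green pads
g=cv2.inRange(hsv,(45,120,40),(80,255,255)); n,l,s,ce=cv2.connectedComponentsWithStats(g)
for i in range(1,n):
    if s[i,4]>100: print('green',s[i],ce[i],back(p,ce[i],.01))
o=cv2.inRange(hsv,(6,150,90),(17,255,255)); n,l,s,ce=cv2.connectedComponentsWithStats(o)
for i in range(1,n):
    if s[i,4]>80: print('orange',s[i],ce[i],back(p,ce[i],.074))
b=cv2.inRange(hsv,(100,130,60),(125,255,255)); n,l,s,ce=cv2.connectedComponentsWithStats(b)
for i in range(1,n):
    if s[i,4]>80: print('blue',s[i],ce[i],back(p,ce[i],.074))
# board
w=cv2.inRange(hsv,(0,0,150),(180,60,255)); w=cv2.morphologyEx(w,cv2.MORPH_CLOSE,np.ones((9,9)))
n,l,s,ce=cv2.connectedComponentsWithStats(w); i=1+np.argmax(s[1:,4]); m=(l==i).astype(np.uint8)
cn=max(cv2.findContours(m,0,2)[0],key=cv2.contourArea)
P=np.array([back(p,q,.01)[:2] for q in cn[:,0].astype(float)])
r=cv2.minAreaRect((P*1000).astype(np.float32)); print('board',r)
# screws guess
for uv in [(154,108),(441,106),(153,247),(450,243)]: print(back(p,uv,.01))
E
```

```text
green [318 113  31  28 853] [333.12309496 126.45252052] [ 0.65723137 -0.11080766  0.01      ]
green [249 114  32  28 876] [264.39383562 127.52739726] [0.65243002 0.02976708 0.01      ]
orange [165 211  28  27 409] [178.58435208 224.55745721] [0.44854191 0.1870345  0.074     ]
blue [412 208  27  28 332] [425.4186747  221.61746988] [ 0.46097867 -0.26871916  0.074     ]
board ((556.2084350585938, -43.025543212890625), (306.9363098144531, 617.1502685546875), 1.6150925159454346)
[0.68934043 0.25612179 0.01      ]
[ 0.70462108 -0.3341614   0.01      ]
[0.40699873 0.24618597 0.01      ]
[ 0.42356539 -0.34204953  0.01      ]
```

View pics/crop.png

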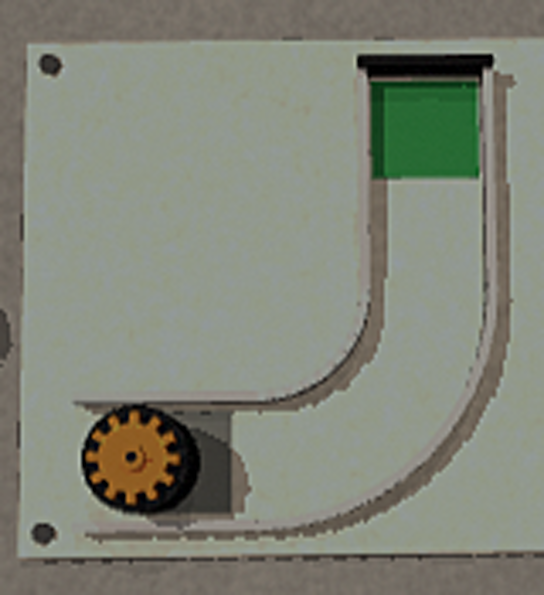

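The crop confirms an orange gear on a black puck in the +y channel. The board fit gives centre (0.556, -0.043) and yaw +1.6°, which agrees with the screws and the pad. The gear is at world (0.448, 0.187), which is board (-0.101, 0.233), within the stated range.

I'll straddle the puck with the jaws along the direction of travel, one finger behind and one in front. The yaw follows the corner.

Request:
step_arm:
  moves:
    - [1,0.013,-0.0256,0,-10.3]
    - [1,0.013,-0.0256,0,-10.3]
    - [1,0.013,-0.0256,0,-10.3]
    - [1,0.013,-0.0256,0,-10.3]
    - [1,0.013,-0.0256,0,-10.3]
    - [1,0.013,-0.0256,0,-10.3]
    - [1,0.013,-0.0256,0,-10.3]
    - [1,0.013,-0.0256,0,-10.3]
    - [1,0.013,-0.0256,0,-10.3]
    - [1,0.013,-0.0256,0,-10.3]
    - [1,0.013,-0.0256,0,-10.3]
    - [1,0.013,-0.0256,0,-10.3]
    - [1,0.013,-0.0256,0,-10.3]
    - [1,0.013,-0.0256,0,-10.3]
    - [1,0.013,-0.0256,0,-10.3]

```text
t: 2.33
tool_pos: [0.4526, 0.1766, 0.1992]
tool_rot: [3.138, -0.091, 0.007]
contact_force: [0.4, 0.2, 0.3]
opening: 0.0852
```

```bash
cat >> h.py <<'E'
from scipy.spatial.transform import Rotation as Ro
YAW=np.radians(1.6); O=np.array([.5562,-.043])
def w2b(x): d=np.array(x)[:2]-O; c,s=np.cos(YAW),np.sin(YAW); return np.array([c*d[0]+s*d[1],-s*d[0]+c*d[1]])
def st():
    o=ctrl.get_obs(); R=Ro.from_rotvec(o['tool_rot']).as_matrix(); y=R[:,1]
    print('t',round(o['t'],2),'tcp',o['tool_pos'].round(4),'board',w2b(o['tool_pos']).round(4),'jaw',round(np.degrees(np.arctan2(y[1],y[0])),1),'tilt',R[:,2].round(3),'F',o['contact_force'].round(1),'open',round(o['opening'],4),'q',o['q'].round(2)); return o
def gear(p,z=.074,lo=(6,150,90),hi=(17,255,255)):
    m=cv2.inRange(cv2.cvtColor(p['color'],cv2.COLOR_RGB2HSV),lo,hi); n,l,s,ce=cv2.connectedComponentsWithStats(m)
    if n<2: return None
    out=[]
    for i in range(1,n):
        if s[i,4]>60:
            uv=s[i,:2]+s[i,2:4]/2-.5
            if 'R' in p: X=back(p,uv,z); out.append((uv,s[i,4],X.round(4),w2b(X).round(4)))
            else: out.append((uv,s[i,4]))
    return out
E
python3 - <<'E'
from h import *
o=st()
p=snap('wrist','w1.png'); T=np.array(p['T_tool_cam'])
M=np.eye(4); M[:3,:3]=Ro.from_rotvec(o['tool_rot']).as_matrix(); M[:3,3]=o['tool_pos']
C=np.linalg.inv(M@T); q=dict(color=p['color'],camera_matrix=p['camera_matrix'],R=C[:3,:3],t=C[:3,3])
for g in gear(q): print(g)
E
```

```text
t 2.33 tcp [0.4526 0.1766 0.1992] board [-0.0974  0.2224] jaw -93.3 tilt [ 0.005 -0.002 -1.   ] F [0.4 0.2 0.3] open 0.0852 q [ 0.22 -0.29  1.93 -0.    1.5   1.85]
```

View pics/w1.png

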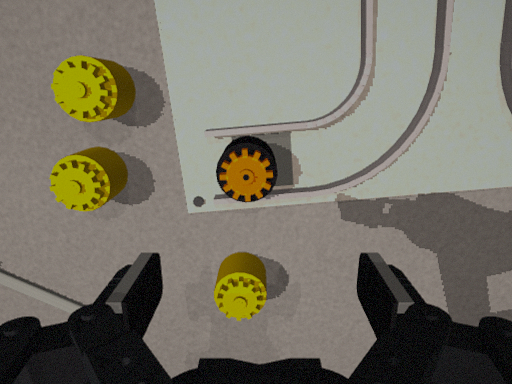

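The wrist view shows the orange gear at (246,176), with the open fingers at the bottom either side. The colour mask missed it in this light, so I'll back-project that pixel.

```bash
python3 - <<'E'
from h import *
o=st()
p=snap('wrist','w2.png'); T=np.array(p['T_tool_cam'])
M=np.eye(4); M[:3,:3]=Ro.from_rotvec(o['tool_rot']).as_matrix(); M[:3,3]=o['tool_pos']
C=np.linalg.inv(M@T); q=dict(color=p['color'],camera_matrix=p['camera_matrix'],R=C[:3,:3],t=C[:3,3])
hsv=cv2.cvtColor(p['color'],cv2.COLOR_RGB2HSV); print(hsv[170,235],hsv[185,255])
for g in gear(q,lo=(8,200,80),hi=(20,255,255)): print(g)
X=back(q,(246,176),.074); print(X,w2b(X))
t=snap('top','t3.png'); print(gear(t))
E
```

```text
t 2.38 tcp [0.4539 0.174  0.1993] board [-0.0962  0.2198] jaw -93.7 tilt [ 0.006 -0.005 -1.   ] F [ 0.8 -2.2 -0.5] open 0.0854 q [ 0.22 -0.29  1.93 -0.01  1.5   1.85]
[ 19 255 166] [ 20 255 168]
(array([242.5, 176.5]), np.int32(1744), array([0.452, 0.19 , 0.074]), array([-0.0976,  0.2358]))
[0.45231385 0.18673056 0.074     ] [-0.0974312   0.23254166]
[(array([ 36., 278.]), np.int32(68), array([0.3483, 0.4403, 0.074 ]), array([-0.1943,  0.4889]))]
```

Request:
step_arm:
  moves:
    - [1,-0.003,0.013,0,5]
    - [1,0,0,-0.02,0]
    - [1,0,0,-0.02,0]
    - [1,0,0,0,0]

```text
t: 2.98
tool_pos: [0.4474, 0.1917, 0.1555]
tool_rot: [3.139, 0.066, 0.004]
contact_force: [-0.3, 0.2, -0.1]
opening: 0.0856
```

```bash
python3 - <<'E'
from h import *
st()
E
```

```text
t 2.98 tcp [0.4474 0.1917 0.1555] board [-0.1022  0.2376] jaw -87.6 tilt [ 0.002 -0.001 -1.   ] F [-0.3  0.2 -0.1] open 0.0856 q [ 0.25 -0.26  1.97 -0.    1.43  1.78]
```

Request:
step_arm:
  moves:
    - [1,0.002,-0.004,-0.025,0]
    - [1,0,0,-0.025,0]
    - [1,0,0,-0.025,0]
    - [1,0,0,-0.02,0]
    - [1,0,0,-0.01,0]
    - [1,0,0,0,0]

```text
t: 3.72
tool_pos: [0.4495, 0.1886, 0.0486]
tool_rot: [3.14, 0.069, 0.008]
contact_force: [-0.3, -0.2, 0.2]
opening: 0.0851
```

```bash
python3 - <<'E'
from h import *
st(); snap('side','s2.png'); p=snap('top','t4.png')
c=cv2.imread('pics/s2.png')[110:220,150:310]; cv2.imwrite('pics/s2c.png',cv2.resize(c,None,fx=4,fy=4,interpolation=cv2.INTER_CUBIC))
E
```

```text
t 3.73 tcp [0.4495 0.1886 0.0486] board [-0.1002  0.2345] jaw -87.5 tilt [ 0.005 -0.001 -1.   ] F [-0.3 -0.2  0.2] open 0.0851 q [ 0.25 -0.14  2.06 -0.    1.22  1.77]
```

View pics/s2c.png

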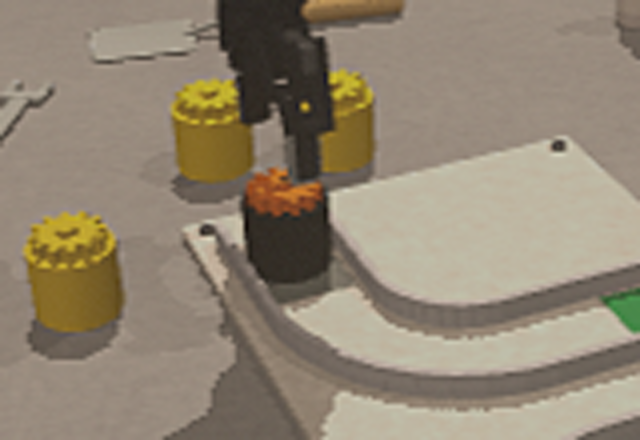

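View pics/t4.png

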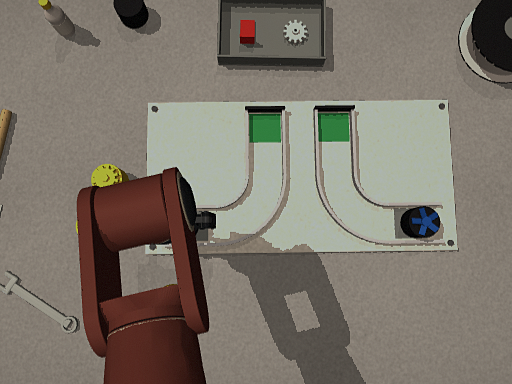

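```bash
python3 - <<'E'
from h import *
p=snap('side','s3.png')
for X in [(.45,.187,.074),(.45,.187,.01),(.4495,.1886,.0486),(.4495,.146,.06),(.4495,.231,.06),(.4495,.146,.1)]:
    u=proj(p,X); print(X,u.round(1),((u-[150,110])*4).round())
w=snap('wrist','w4.png')
E
```

```text
(0.45, 0.187, 0.074) [220.4 154.2] [282. 177.]
(0.45, 0.187, 0.01) [222.  174.5] [288. 258.]
(0.4495, 0.1886, 0.0486) [220.7 162.1] [283. 209.]
(0.4495, 0.146, 0.06) [225.6 166.1] [302. 225.]
(0.4495, 0.231, 0.06) [215.6 151.3] [262. 165.]
(0.4495, 0.146, 0.1) [224.6 152.7] [298. 171.]
```

View pics/w4.png

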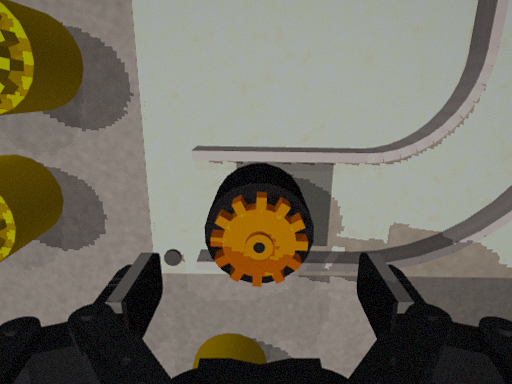

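View pics/s3.png

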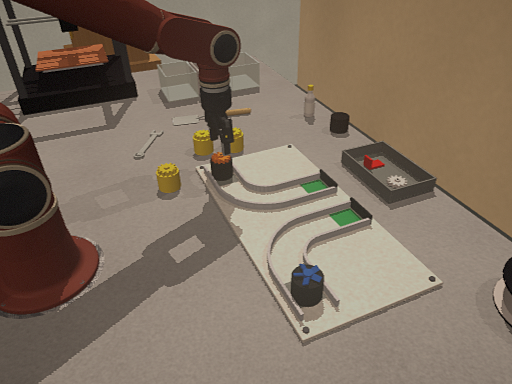

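```bash
python3 - <<'E'
from h import *
o=st()
p=snap('wrist','w5.png'); T=np.array(p['T_tool_cam']); print(T.round(3).tolist())
M=np.eye(4); M[:3,:3]=Ro.from_rotvec(o['tool_rot']).as_matrix(); M[:3,3]=o['tool_pos']
C=np.linalg.inv(M@T); q=dict(color=p['color'],camera_matrix=p['camera_matrix'],R=C[:3,:3],t=C[:3,3])
for z in (.064,.074,.084): X=back(q,(259,243),z); print(z,X,w2b(X))
for d in [(0,0,0),(0,.0425,-.013),(0,-.0425,-.013),(0,.0425,-.03)]: print(d,proj(q,(M@np.array([*d,1]))[:3]))
a=proj(q,(.45+.025,.187,.074)); b=proj(q,(.45-.025,.187,.074)); print(a,b, proj(q,(.45,.187+.025,.074)),proj(q,(.45,.187-.025,.074)))
# wall end check board
def bw(x,y,z): c,s=np.cos(YAW),np.sin(YAW); return (O[0]+c*x-s*y,O[1]+s*x+c*y,z)
print('wallends',proj(q,bw(-.066,.275,.028)),proj(q,bw(-.134,.275,.028)),'corner',proj(q,bw(-.155,.31,.01)))
s=snap('side','s5.png')
print('side wallends',proj(s,bw(-.066,.275,.028)),proj(s,bw(-.134,.275,.028)),'corner',proj(s,bw(-.155,.31,.01)),proj(s,bw(-.155,-.31,.01)),proj(s,bw(.155,-.31,.01)))
E
```

```text
t 3.92 tcp [0.4508 0.1888 0.0503] board [-0.0989  0.2347] jaw -87.5 tilt [ 0.008 -0.    -1.   ] F [-0.7 -0.5 -0.8] open 0.0852 q [ 0.25 -0.14  2.06 -0.    1.22  1.77]
[[0.0, -0.954, -0.301, 0.077], [1.0, 0.0, -0.0, -0.001], [0.0, -0.301, 0.954, -0.176], [0.0, 0.0, 0.0, 1.0]]
0.064 [0.44764025 0.18969344 0.064     ] [-0.10202025  0.23563388]
0.074 [0.4524453  0.18990057 0.074     ] [-0.09721129  0.23570676]
0.084 [0.45725035 0.19010769 0.084     ] [-0.09240233  0.23577965]
(0, 0, 0) [260.74361718 227.33440282]
(0, 0.0425, -0.013) [340.94649738 237.20811365]
(0, -0.0425, -0.013) [180.73872256 237.12891897]
(0, 0.0425, -0.03) [349.09183313 252.33741119]
[267.11463073 200.36330906] [262.2422164  291.05789421] [214.60838998 245.68564256] [314.34086028 249.66430369]
wallends [194.52566338 161.2087046 ] [198.65937925 262.36334961] corner [155.92668875 275.25738544]
side wallends [227.69504797 158.99000841] [204.71341199 164.46984445] corner [194.40366463 165.77124183] [301.88603712 339.6115029 ] [443.26923418 281.29293755]
```

```bash
python3 - <<'E'
import cv2
c=cv2.imread('pics/s5.png')[80:200,180:280]; cv2.imwrite('pics/s5c.png',cv2.resize(c,None,fx=5,fy=5,interpolation=cv2.INTER_CUBIC))
E
```

```text
(no output)
```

View pics/s5c.png

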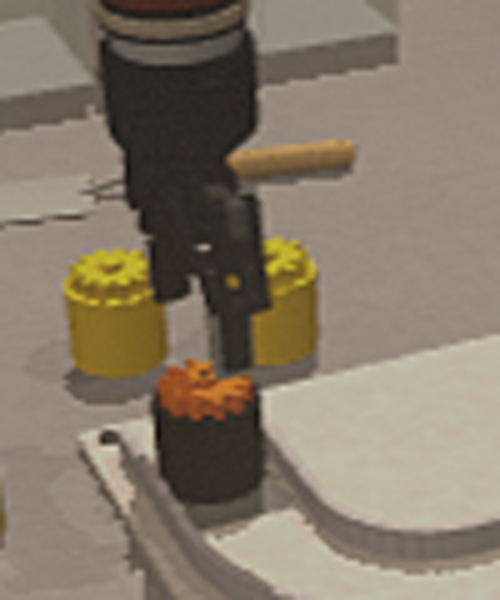

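Request:
step_arm:
  moves:
    - [0.84,0,0,0,0]
    - [0.84,-0.001,-0.002,0,0]
    - [0.84,0,0,0,0]
    - [0.84,0,0,0,0]

```text
t: 4.53
tool_pos: [0.4502, 0.1867, 0.051]
tool_rot: [3.141, 0.068, 0.015]
contact_force: [-0.5, -0.1, -0.2]
opening: 0.072
```

```bash
python3 - <<'E'
from h import *
o=st()
snap('side','s6.png')
c=cv2.imread('pics/s6.png')[80:200,180:280]; cv2.imwrite('pics/s6c.png',cv2.resize(c,None,fx=5,fy=5,interpolation=cv2.INTER_CUBIC))
E
```

```text
t 4.53 tcp [0.4502 0.1867 0.051 ] board [-0.0995  0.2326] jaw -87.5 tilt [ 0.009  0.    -1.   ] F [-0.5 -0.1 -0.2] open 0.072 q [ 0.24 -0.15  2.06 -0.    1.22  1.77]
```

View pics/s6c.png

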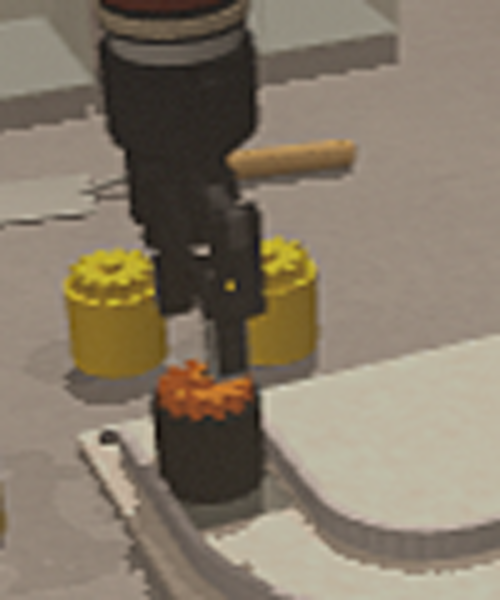

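Both views suggest the open fingertips sit about 3 cm higher than the nominal TCP. I'll lower in small steps and watch the force.

Request:
step_arm:
  moves:
    - [0.9,0,0,-0.006,0]
    - [0.9,0,0,-0.006,0]
    - [0.9,0,0,-0.004,0]
    - [0.9,0,0,0,0]

```text
t: 5.08
tool_pos: [0.4496, 0.1866, 0.0332]
tool_rot: [3.14, 0.068, 0.013]
contact_force: [0.1, 0.5, 0.0]
opening: 0.0766
```

```bash
python3 - <<'E'
from h import *
o=st()
snap('side','s7.png')
c=cv2.imread('pics/s7.png')[80:200,180:280]; cv2.imwrite('pics/s7c.png',cv2.resize(c,None,fx=5,fy=5,interpolation=cv2.INTER_CUBIC))
snap('wrist','w7.png')
E
```

```text
t 5.08 tcp [0.4496 0.1866 0.0332] board [-0.1001  0.2325] jaw -87.5 tilt [ 0.008 -0.    -1.   ] F [0.1 0.5 0. ] open 0.0766 q [ 0.24 -0.12  2.07 -0.    1.18  1.77]
```

View pics/s7c.png

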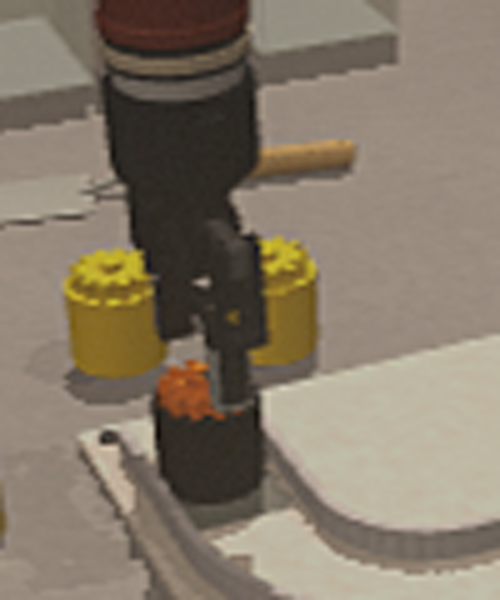

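View pics/w7.png

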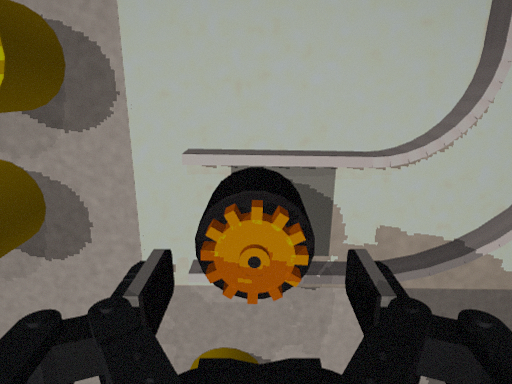

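Now the front finger occludes the gear, with its tip at about px (227,161), roughly z 0.07. That is still gear height. The fingers lie inside the channel, so going lower is safe.

Request:
step_arm:
  moves:
    - [0.84,0,0,-0.006,0]
    - [0.84,0,0,-0.005,0]
    - [0.84,0,0,-0.004,0]
    - [0.84,0,0,0,0]

```text
t: 5.68
tool_pos: [0.4502, 0.1868, 0.0178]
tool_rot: [3.141, 0.068, 0.015]
contact_force: [0.6, 0.8, 0.5]
opening: 0.0717
```

```bash
python3 - <<'E'
from h import *
o=st()
snap('side','s8.png')
c=cv2.imread('pics/s8.png')[80:200,180:280]; cv2.imwrite('pics/s8c.png',cv2.resize(c,None,fx=5,fy=5,interpolation=cv2.INTER_CUBIC))
snap('wrist','w8.png')
E
```

```text
t 5.67 tcp [0.4502 0.1868 0.0178] board [-0.0996  0.2326] jaw -87.5 tilt [ 0.009  0.    -1.   ] F [0.6 0.8 0.5] open 0.0717 q [ 0.24 -0.1   2.08 -0.    1.15  1.77]
```

View pics/s8c.png

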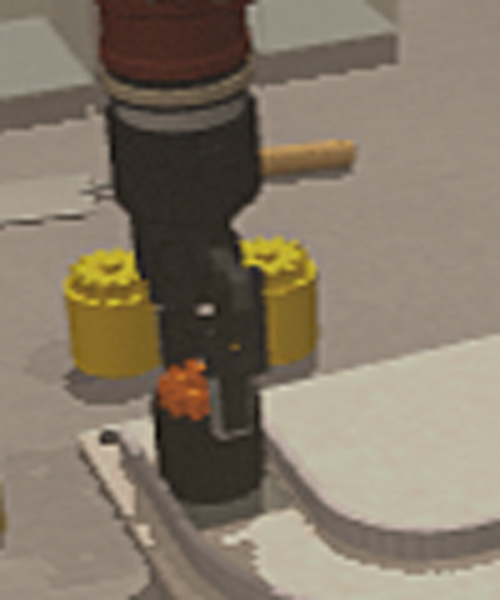

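View pics/w8.png

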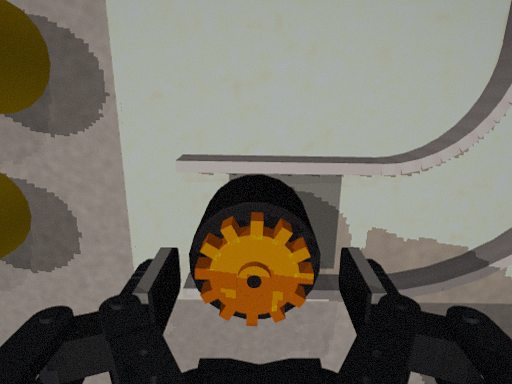

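Request:
step_arm:
  moves:
    - [0.84,0,0,-0.005,0]
    - [0.84,0,0,-0.003,0]
    - [0.82,0,0,-0.001,0]
    - [0.82,0,0,0,0]

```text
t: 6.28
tool_pos: [0.4508, 0.1869, 0.009]
tool_rot: [-3.141, -0.068, -0.017]
contact_force: [0.9, 0.3, 0.8]
opening: 0.07
```

```bash
python3 - <<'E'
from h import *
o=st()
snap('side','s9.png')
c=cv2.imread('pics/s9.png')[80:200,180:280]; cv2.imwrite('pics/s9c.png',cv2.resize(c,None,fx=5,fy=5,interpolation=cv2.INTER_CUBIC))
E
```

```text
t 6.28 tcp [0.4508 0.1869 0.009 ] board [-0.0989  0.2328] jaw -87.5 tilt [ 0.011  0.    -1.   ] F [0.9 0.3 0.8] open 0.07 q [ 0.24 -0.08  2.08 -0.    1.13  1.77]
```

View pics/s9c.png

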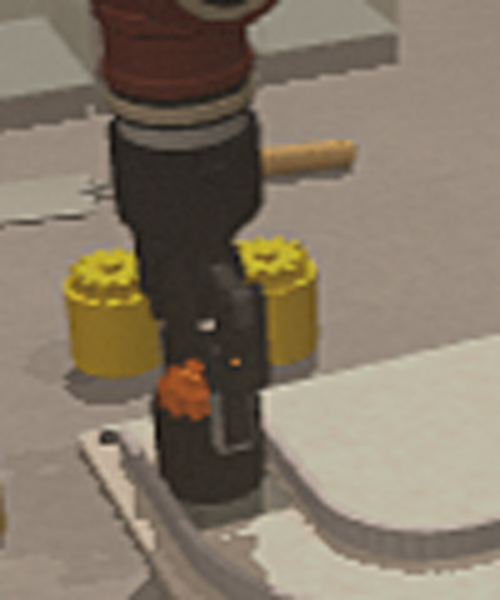

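Fingertips are at about z 0.05, alongside the puck's upper rim and clear of the walls. Starting the push along the entry straight.

Request:
step_arm:
  moves:
    - [0.82,0,-0.008,0,-0.5]
    - [0.82,0,-0.012,0,0]
    - [0.82,0,-0.012,0,0]
    - [0.82,0,-0.012,0,0]
    - [0.82,0,-0.008,0,0]
    - [0.82,0,0,0,0]

```text
t: 7.08
tool_pos: [0.451, 0.1306, 0.0094]
tool_rot: [-3.141, -0.052, -0.018]
contact_force: [-0.4, 0.8, -0.6]
opening: 0.0702
```

```bash
python3 - <<'E'
from h import *
o=st()
p=snap('side','s10.png'); snap('wrist','w10.png')
cv2.imwrite('pics/s10c.png',cv2.resize(cv2.imread('pics/s10.png')[90:230,180:360],None,fx=4,fy=4,interpolation=cv2.INTER_CUBIC))
E
```

```text
t 7.08 tcp [0.451  0.1306 0.0094] board [-0.1003  0.1764] jaw -88.1 tilt [ 0.012  0.    -1.   ] F [-0.4  0.8 -0.6] open 0.0702 q [ 0.12 -0.13  2.13 -0.    1.14  1.66]
```

View pics/s10c.png

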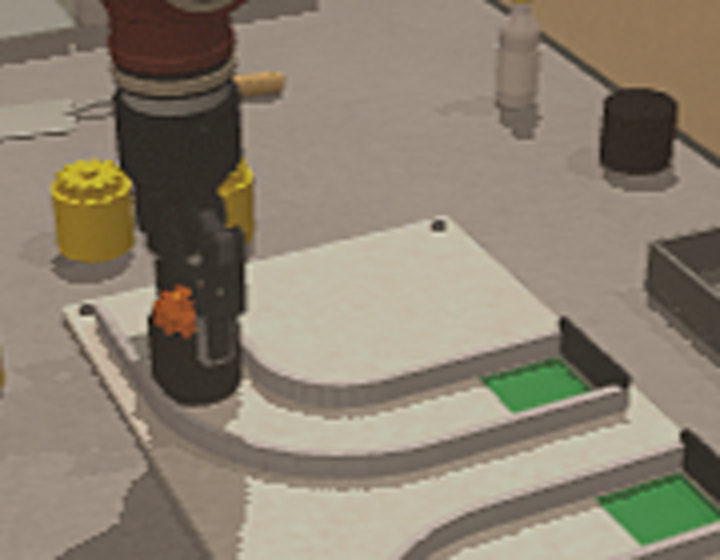

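View pics/w10.png

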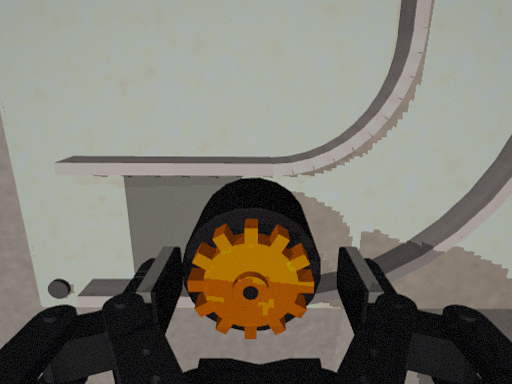

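The wrist view has the gear at (251,290) between the fingers. The carrier is upright and has moved about 60 mm. Now the first half of the corner.

Request:
step_arm:
  moves:
    - [0.82,0,-0.006,0,0]
    - [0.82,0.0017,-0.0156,0,9]
    - [0.82,0.0041,-0.0152,0,9]
    - [0.82,0.0064,-0.0143,0,9]
    - [0.82,0.0086,-0.0131,0,9]
    - [0.82,0,0,0,0]

```text
t: 7.92
tool_pos: [0.4721, 0.0659, 0.0095]
tool_rot: [-2.955, -1.053, -0.017]
contact_force: [0.2, -0.2, 0.1]
opening: 0.0703
```

```bash
python3 - <<'E'
from h import *
o=st()
b=w2b(o['tool_pos'])-[0,.17]; print('r',np.hypot(*b),'theta',np.degrees(np.arctan2(-b[1],-b[0])))
p=snap('side','s11.png'); snap('wrist','w11.png')
cv2.imwrite('pics/s11c.png',cv2.resize(cv2.imread('pics/s11.png')[90:230,180:360],None,fx=4,fy=4,interpolation=cv2.INTER_CUBIC))
E
```

```text
t 7.92 tcp [0.4721 0.0659 0.0095] board [-0.081   0.1112] jaw -50.8 tilt [ 0.009  0.008 -1.   ] F [ 0.2 -0.2  0.1] open 0.0703 q [-0.02 -0.11  2.11  0.01  1.14  0.86]
r 0.10011581496975612 theta 35.95390627318292
```

View pics/s11c.png

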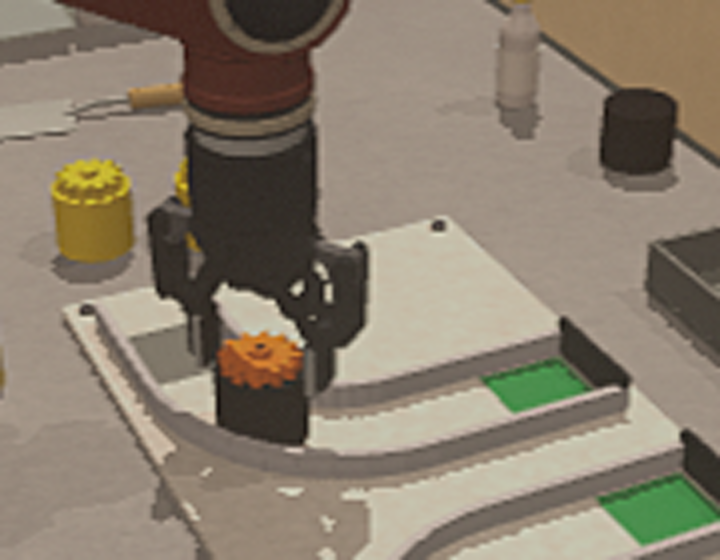

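View pics/w11.png

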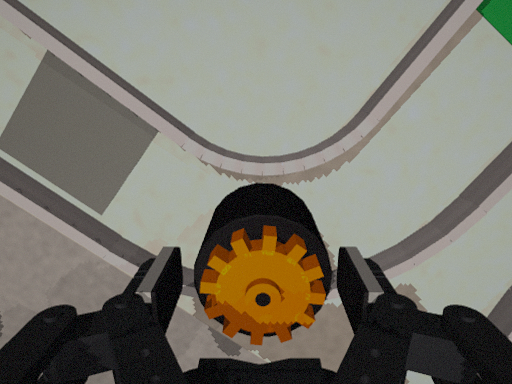

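Radius 100.1 mm at 36° of the arc, carrier upright, gear at (263,298) in the wrist view. Now the second half of the corner.

Request:
step_arm:
  moves:
    - [0.82,0.0105,-0.0116,0,8.7]
    - [0.82,0.0122,-0.0099,0,8.7]
    - [0.82,0.0136,-0.0078,0,8.7]
    - [0.82,0.0147,-0.0056,0,8.7]
    - [0.82,0.0153,-0.0032,0,8.7]
    - [0.82,0.0157,-0.0008,0,8.7]
    - [0.82,0,0,0,0]

```text
t: 8.9
tool_pos: [0.5513, 0.0319, 0.0077]
tool_rot: [-2.161, -2.262, -0.004]
contact_force: [0.1, 0.8, -0.2]
opening: 0.0703
```

```bash
python3 - <<'E'
from h import *
o=st()
p=snap('side','s12.png'); snap('wrist','w12.png')
cv2.imwrite('pics/s12c.png',cv2.resize(cv2.imread('pics/s12.png')[90:230,180:360],None,fx=4,fy=4,interpolation=cv2.INTER_CUBIC))
E
```

```text
t 8.9 tcp [0.5513 0.0319 0.0077] board [-0.0028  0.075 ] jaw 2.6 tilt [-0.008  0.011 -1.   ] F [ 0.1  0.8 -0.2] open 0.0703 q [-0.08  0.08  1.92  0.01  1.15 -0.13]
```

View pics/s12c.png

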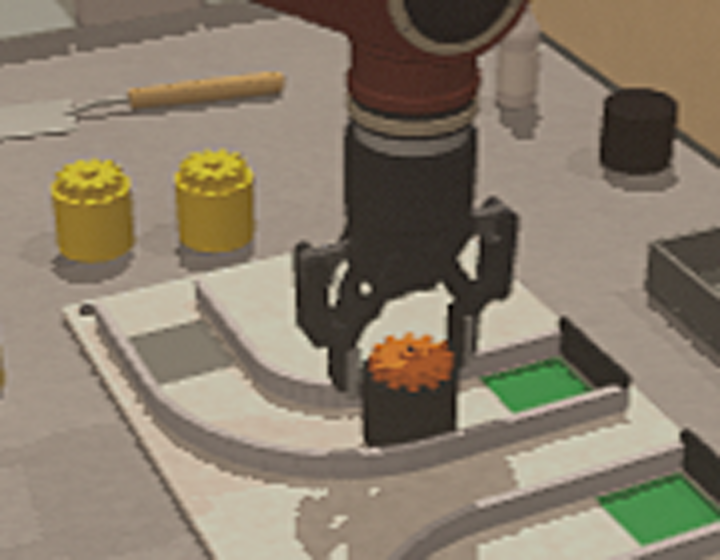

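View pics/w12.png

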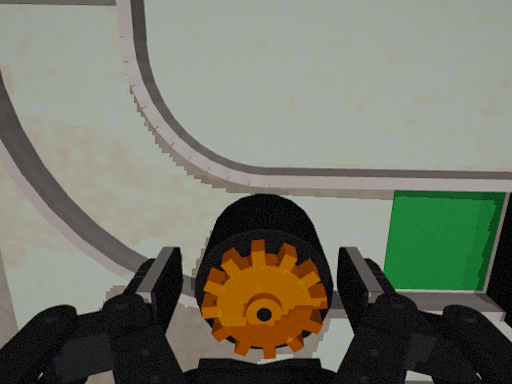

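```bash
python3 - <<'E'
from h import *
p=ctrl.get_image('side')
for z in (.02,.03,.04,.05,.06):
    print(z,[((proj(p,X)-[180,90])*4).round().tolist() for X in [(.5513-.035,.0319,z),(.5513-.047,.0319,z),(.5513+.035,.032,z)]])
def bw(x,y,z): c,s=np.cos(YAW),np.sin(YAW); return (O[0]+c*x-s*y,O[1]+s*x+c*y,z)
print('stop',[((proj(p,bw(.13,y,z))-[180,90])*4).round().tolist() for y in (.036,.104) for z in (.01,.036)])
cv2.imwrite('pics/s13c.png',cv2.resize(p['color'][150:210,240:350][:,:,::-1],None,fx=7,fy=7,interpolation=cv2.INTER_CUBIC))
E
```

```text
0.02 [[348.0, 425.0], [330.0, 429.0], [449.0, 398.0]]
0.03 [[348.0, 411.0], [330.0, 416.0], [450.0, 385.0]]
0.04 [[348.0, 398.0], [330.0, 403.0], [450.0, 372.0]]
0.05 [[348.0, 385.0], [329.0, 389.0], [451.0, 359.0]]
0.06 [[348.0, 371.0], [329.0, 376.0], [451.0, 345.0]]
stop [[613.0, 404.0], [616.0, 370.0], [557.0, 351.0], [560.0, 318.0]]
```

View pics/s13c.png

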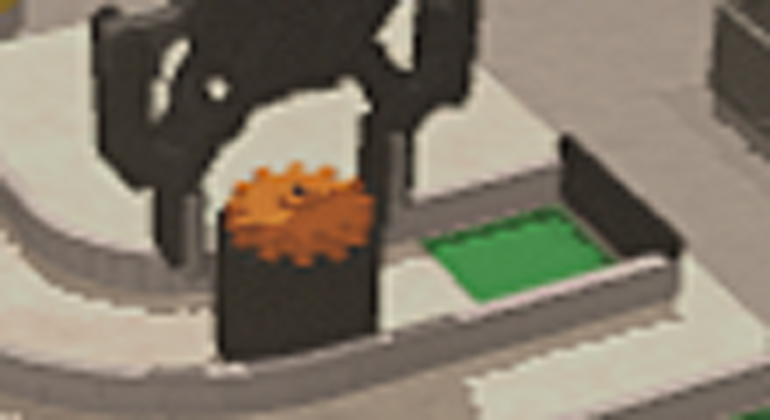

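The fingertips measure z ≈ 0.046–0.05, which is above the stop top at 0.036. I'll raise 2 mm, correct y and turn, and push on in +x.

Request:
step_arm:
  moves:
    - [0.82,0.006,-0.002,0.001,-0.5]
    - [0.82,0.012,-0.0015,0.001,-0.5]
    - [0.82,0.012,-0.001,0,0]
    - [0.82,0.012,0,0,0]
    - [0.82,0.012,0.0003,0,0]
    - [0.82,0.012,0.0003,0,0]
    - [0.82,0.008,0.0003,0,0]
    - [0.82,0,0,0,0]

```text
t: 10.05
tool_pos: [0.6289, 0.0282, 0.0092]
tool_rot: [-2.185, -2.238, -0.003]
contact_force: [-0.2, 0.5, -0.1]
opening: 0.07
```

```bash
python3 - <<'E'
from h import *
o=st()
p=snap('side','s14.png'); snap('wrist','w14.png')
cv2.imwrite('pics/s14c.png',cv2.resize(p['color'][130:210,260:360][:,:,::-1],None,fx=6,fy=6,interpolation=cv2.INTER_CUBIC))
E
```

```text
t 10.05 tcp [0.6289 0.0282 0.0092] board [0.0746 0.0691] jaw 1.4 tilt [-0.009  0.011 -1.   ] F [-0.2  0.5 -0.1] open 0.07 q [-0.08  0.25  1.73  0.01  1.17 -0.11]
```

View pics/s14c.png

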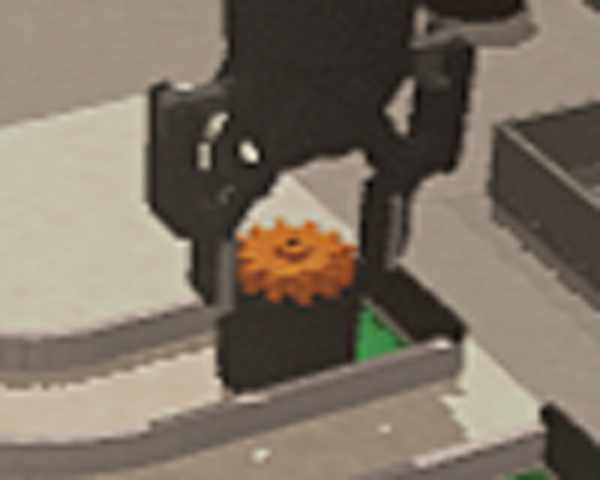

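View pics/w14.png

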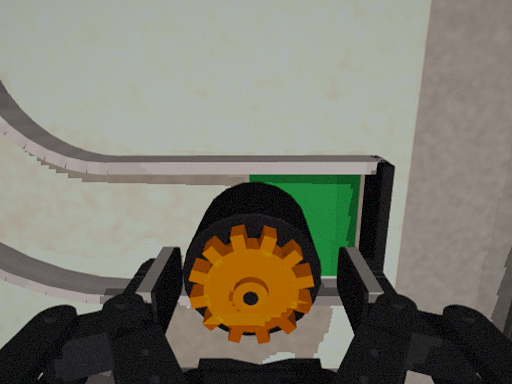

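The carrier is part-way onto the pad with about 20 mm left, and the front finger passes above the stop. Continuing gently.

Request:
step_arm:
  moves:
    - [0.82,0.006,0.0005,0,0]
    - [0.82,0.006,0.0003,0,0]
    - [0.82,0.004,0.0002,0,0]
    - [0.82,0.003,0,0,0]
    - [0.82,0.002,0,0,0]

```text
t: 10.78
tool_pos: [0.6495, 0.0294, 0.0088]
tool_rot: [-2.184, -2.237, -0.001]
contact_force: [-0.7, -0.3, -0.0]
opening: 0.0703
```

```bash
python3 - <<'E'
from h import *
o=st()
p=snap('side','s15.png'); snap('wrist','w15.png')
cv2.imwrite('pics/s15c.png',cv2.resize(p['color'][130:210,260:360][:,:,::-1],None,fx=6,fy=6,interpolation=cv2.INTER_CUBIC))
st()
E
```

```text
t 10.78 tcp [0.6495 0.0294 0.0088] board [0.0952 0.0698] jaw 1.4 tilt [-0.01   0.011 -1.   ] F [-0.7 -0.3 -0. ] open 0.0703 q [-0.07  0.29  1.67  0.01  1.19 -0.1 ]
t 10.88 tcp [0.6496 0.0293 0.0089] board [0.0954 0.0697] jaw 1.4 tilt [-0.01   0.011 -1.   ] F [ 0.3  0.4 -0. ] open 0.0701 q [-0.07  0.29  1.67  0.01  1.19 -0.1 ]
```

View pics/w15.png

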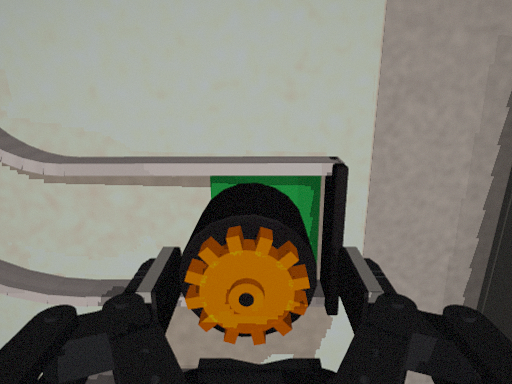

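View pics/s15c.png

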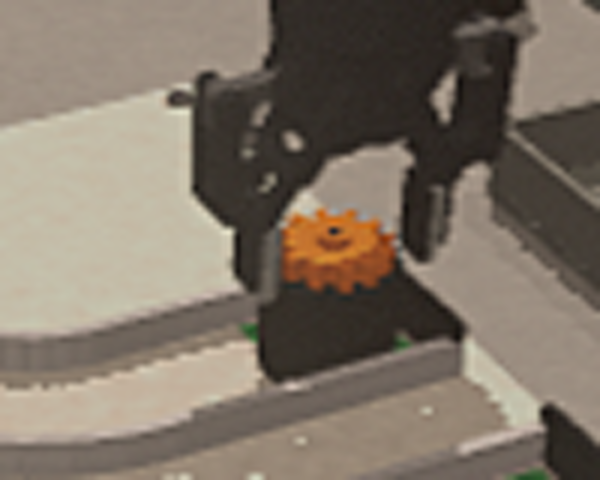

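A green sliver is still visible ahead of the puck and there is no contact force yet. Pushing in 1–2 mm steps until it meets the stop.

Request:
step_arm:
  moves:
    - [0.82,0.002,0,0,0]
    - [0.82,0.002,0,0,0]

```text
t: 11.12
tool_pos: [0.6535, 0.0294, 0.0088]
tool_rot: [-2.184, -2.237, -0.001]
contact_force: [-0.1, 0.1, -0.3]
opening: 0.07
```

Request:
step_arm:
  moves:
    - [0.82,0.002,0,0,0]
    - [0.82,0,0,0,0]

```text
t: 11.38
tool_pos: [0.6558, 0.0293, 0.0089]
tool_rot: [-2.184, -2.238, -0.001]
contact_force: [0.7, 0.5, -0.7]
opening: 0.07
```

```bash
python3 - <<'E'
from h import *
o=st()
p=snap('side','s16.png'); snap('wrist','w16.png')
cv2.imwrite('pics/s16c.png',cv2.resize(p['color'][130:210,260:360][:,:,::-1],None,fx=6,fy=6,interpolation=cv2.INTER_CUBIC))
E
```

```text
t 11.38 tcp [0.6558 0.0293 0.0089] board [0.1016 0.0695] jaw 1.4 tilt [-0.01   0.011 -1.   ] F [ 0.7  0.5 -0.7] open 0.07 q [-0.07  0.31  1.66  0.01  1.19 -0.1 ]
```

View pics/w16.png

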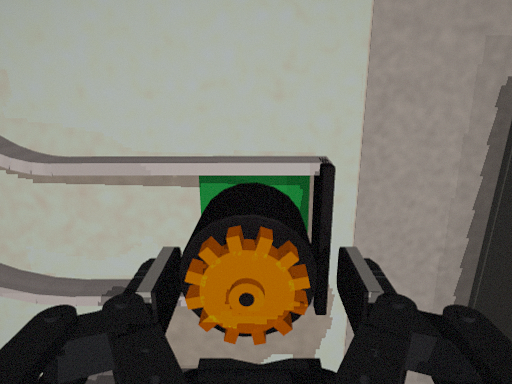

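View pics/s16c.png

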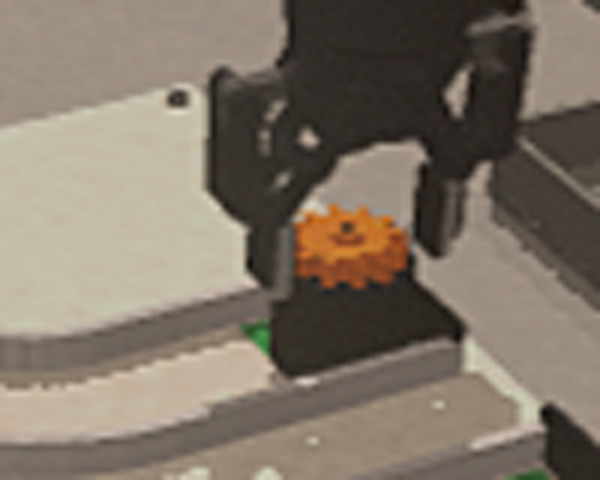

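The puck is about 5 mm behind the TCP because it rests on the rear pad, so its centre is near board x 0.0966. About 3.5 mm left.

Request:
step_arm:
  moves:
    - [0.82,0.0015,0,0,0]
    - [0.82,0.001,0,0,0]

```text
t: 11.72
tool_pos: [0.6581, 0.0294, 0.0088]
tool_rot: [-2.184, -2.237, -0.001]
contact_force: [-0.4, -0.5, 0.1]
opening: 0.07
```

Request:
step_arm:
  moves:
    - [0.82,0.001,0,0,0]
    - [0.82,0,0,0,0]

```text
t: 11.98
tool_pos: [0.6592, 0.0294, 0.0088]
tool_rot: [-2.184, -2.237, -0.001]
contact_force: [0.8, 0.8, 0.5]
opening: 0.07
```

```bash
python3 - <<'E'
from h import *
o=st()
p=snap('side','s17.png'); snap('wrist','w17.png')
cv2.imwrite('pics/s17c.png',cv2.resize(p['color'][130:210,260:360][:,:,::-1],None,fx=6,fy=6,interpolation=cv2.INTER_CUBIC))
E
```

```text
t 11.97 tcp [0.6592 0.0294 0.0088] board [0.105  0.0695] jaw 1.4 tilt [-0.011  0.011 -1.   ] F [0.8 0.8 0.5] open 0.07 q [-0.07  0.31  1.65  0.01  1.19 -0.1 ]
```

View pics/w17.png

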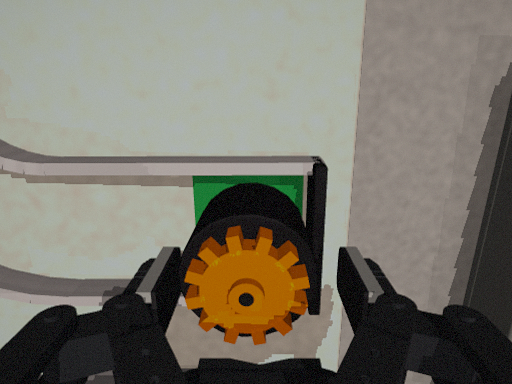

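Request:
step_arm:
  moves:
    - [0.82,0.001,0,0,0]
    - [0.82,0,0,0,0]

```text
t: 12.32
tool_pos: [0.6595, 0.0294, 0.0086]
tool_rot: [-2.183, -2.236, 0.001]
contact_force: [-0.2, 0.4, 1.0]
opening: 0.0699
```

Request:
step_arm:
  moves:
    - [0.82,0.001,0,0,0]
    - [0.82,0,0,0,0]

```text
t: 12.58
tool_pos: [0.6594, 0.0294, 0.0083]
tool_rot: [-2.181, -2.235, 0.004]
contact_force: [-1.5, -1.0, 0.1]
opening: 0.0702
```

```bash
python3 - <<'E'
from h import *
o=st()
snap('wrist','w18.png'); st()
E
```

```text
t 12.57 tcp [0.6594 0.0294 0.0083] board [0.1052 0.0695] jaw 1.4 tilt [-0.015  0.011 -1.   ] F [-1.5 -1.   0.1] open 0.0702 q [-0.07  0.32  1.64  0.01  1.2  -0.1 ]
t 12.62 tcp [0.6595 0.0294 0.0083] board [0.1053 0.0695] jaw 1.4 tilt [-0.015  0.011 -1.   ] F [-3.  -0.5  0.9] open 0.07 q [-0.07  0.32  1.64  0.01  1.2  -0.1 ]
```

View pics/w18.png

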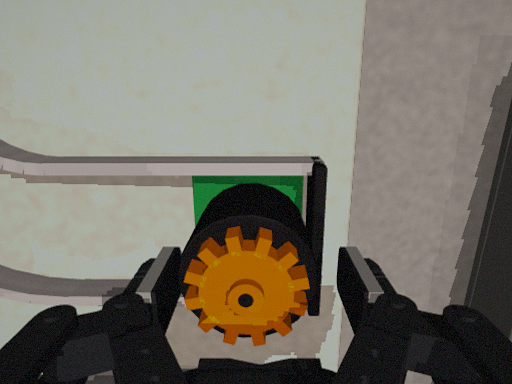

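The TCP stopped advancing at board x 0.105 with a −3 N reaction, so the puck (about 0.100) is on the stop. Backing off to centre, opening, and lifting straight up.

Request:
step_arm:
  moves:
    - [0.9,-0.003,0,0,0]
    - [1,-0.002,0,0,0]
    - [1,0,0,0,0]
    - [1,0,0,0,0]
    - [1,0,0,0.01,0]
    - [1,0,0,0.02,0]
    - [1,0,0,0.03,0]
    - [1,0,0,0.03,0]
    - [1,0,0,0.03,0]
    - [1,0,0,0.03,0]
    - [1,-0.05,0.05,0.03,0]
    - [1,-0.05,0.05,0.02,0]
    - [1,-0.05,0.05,0,0]
    - [1,-0.04,0.05,0,0]
    - [1,0,0,0,0]

```text
t: 14.5
tool_pos: [0.4887, 0.2092, 0.2249]
tool_rot: [-2.196, -2.245, -0.031]
contact_force: [-0.5, 0.2, -0.3]
opening: 0.0852
```

```bash
python3 - <<'E'
from h import *
o=st()
p=snap('top','t20.png'); s=snap('side','s20.png')
print(gear(p),gear(p,lo=(100,130,60),hi=(125,255,255)))
E
```

```text
t 14.5 tcp [0.4887 0.2092 0.2249] board [-0.0605  0.254 ] jaw 1.3 tilt [ 0.013  0.015 -1.   ] F [-0.5  0.2 -0.3] open 0.0852 q [ 0.26 -0.2   1.81  0.01  1.52  0.23]
[(array([267.5, 118. ]), np.int32(395), array([0.653 , 0.0259, 0.074 ]), array([0.0987, 0.0662]))] [(array([425. , 221.5]), np.int32(352), array([ 0.4612, -0.2679,  0.074 ]), array([-0.1013, -0.2222]))]
```

View pics/t20.png

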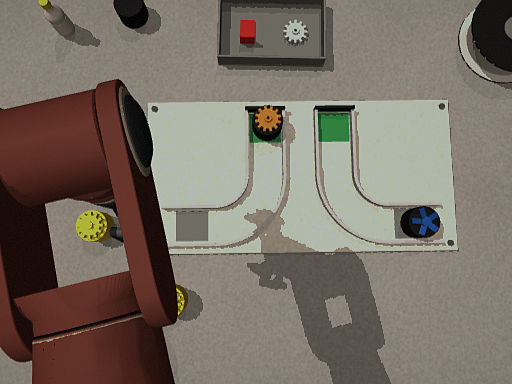

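View pics/s20.png

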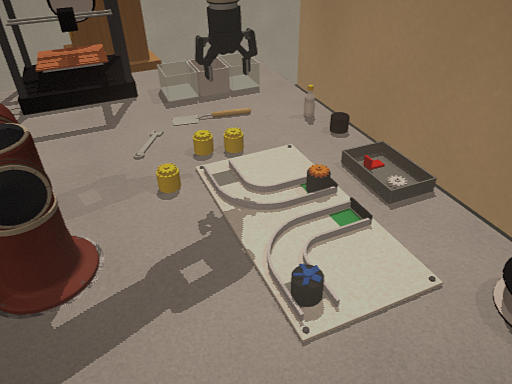

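The top view shows the gear carrier at (267,118), on the pad against the stop. That is board (0.099, 0.066), with some play in the channel. The fan carrier is unchanged at (425,221.5). The side view shows both upright.

```bash
python3 - <<'E'
from h import *
print(ctrl.finish_job())
E
```

```text
the job is handed in; nothing more can be done
None
```

I pushed the orange-gear carrier along the left (+y) channel and round the corner onto the green pad, up against the end stop. I then let go, lifted the gripper clear and handed the job in at about 14.6 s. The hand-in gave no verdict.

I did this with the open fingers straddling the puck loosely, one behind and one in front, so it slid the whole way and was never gripped.

**Last checks**
- **Gear carrier:** the top camera puts it at board (0.099, 0.066) m, upright in the side view. While pushing, the tool stopped advancing and read about 3 N, which fits the puck touching the stop.
- **Lateral position:** tool position suggested y ≈ 0.070 m against the camera's 0.066 m. Both are within the allowed 0.06 to 0.08 m and the channel's play.
- **Fan carrier:** its wheel is within about half a pixel of where it was in the top view at the start.
- **Forces:** the highest contact reading I saw was about 3 N.

**What disagreed:** the open fingertips appeared about 3 to 4 cm above the stated TCP height, not the 13 mm given. I set the pushing height from the camera views for that reason. I also had the sign of the puck's offset from the tool wrong at first, and corrected it from the wrist view before the final few millimetres.

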